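Set the polariser ring to its zero mark

TASK

On the round white polariser stand, push the upright lever sideways with the fingertips or the outside of the fingers, round its circle in either direction, until its pointer stands at the one long, broad mark of the scale, and leave it there. Only push the lever gently by one side face: do not grip it or press on its top, do not shift or lift the stand, and leave the dish on its window, the bottle, the tip box and the jar where they are.

Things in the scene. Friction and masses are not known exactly. Their poses are not given: they have to be found in the camera images.
- stand: Loose round white polariser stand (2 to 3.2 kg), 260 mm across, top 40 mm above the table, a 78 mm glass window in its middle (42 mm high). Origin: centre of its underside, on the ring's vertical axis; x points to the zero mark, z up. Any yaw. Scale on its top from 98 mm outwards: 23 thin ticks (7 x 1.8 mm), 15 degrees apart, and one long broad zero mark (20 x 8 mm).
- mark (a point): On the line of the long broad zero mark, 96 mm from the ring's axis 2 mm short of the mark's inner end, at the height of the stand's top (41 mm above the table). The pointer point comes here when the ring is set.
- pointer (a point): End of the 4 mm wide flat pointer that sticks out of the lever's foot, 96 mm from the ring's axis, 41 mm above the table. It turns with the ring and coincides with mark when set.
- lever_top (a point): Centre of the flat top of the upright lever, 76 mm from the ring's axis, 85 mm above the table, on the pointer's radius. The lever is a plain aluminium blade: 24 mm long radially (64 to 88 mm from the axis), 10 mm thick along the arc, standing clear from 48 to 85 mm above the table. Its two broad faces look along the arc.
- lever_left: The half (5 mm thick) of the lever blade on the anticlockwise side seen from above; its broad face is pushed to turn the ring clockwise. Origin: centre of the blade's foot (76 mm from the axis, 47 mm above the table); x points radially outwards, y along the arc anticlockwise.
- lever_right: The other half (5 mm thick), on the clockwise side; its broad face is pushed to turn the ring anticlockwise. Same origin and axes as lever_left.
- ring (a joint): Angle of the dark ring with lever and pointer, rad, growing anticlockwise from above; 0 or any whole turn: pointer at the mark. Ring: 124 mm outer, 84 mm inner diameter, top 50.5 mm above the table. No stops, spring or detent; steady friction 0.12 N m (about 1.6 N at the lever), so it stays where left. Starts 0.7 rad or more off.
- dish: Loose closed clear dish, 55 mm in diameter and 16 mm high, standing on the window in the middle of the ring. Origin: centre of its underside.
- bottle: Loose bottle, 60 mm in diameter, 115 mm high, standing beside the stand. Origin: centre of its underside.
- tip_box: Loose blue pipette-tip box, 85 x 115 x 50 mm high. Origin: centre of its underside.
- jar: Loose jar, 64 mm in diameter, 70 mm high. Origin: centre of its underside.

How it is judged (in metres and radians):
On the way:
1. the fingers push on a side of the lever ((contact force between the fingers and lever_left above 0.3 N or contact force between the fingers and lever_right above 0.3 N)), for 0.1 s.
At the end, for the whole second after the job is handed in: The pointer's end is within 5 mm of the middle line of the long zero mark (it overlaps the mark's width), the ring is at rest, and the stand stands where it was (within 15 mm), upright, with the dish on its window (horizontal distance between pointer and mark below 0.005 m and velocity of joint ring between -0.02 and 0.02 rad/s and distance of stand from where it was at the start of the episode below 0.015 m and angle between stand's own z axis and vertical below 0.05 rad and horizontal distance between dish and stand below 0.025 m and linear speed of stand below 0.01 m/s); the robot touches nothing.
It fails at once if the lever is gripped or pressed from above (both its halves loaded at once, over 1 N each) (contact force between the fingers and lever_left above 1 N and contact force between the fingers and lever_right above 1 N).
It fails at once if the lever is pushed harder than 20 N (contact force between the fingers and lever_left above 20 N or contact force between the fingers and lever_right above 20 N).
It fails at once if the stand is shifted by more than 15 mm, lifted or tipped (distance of stand from where it was at the start of the episode above 0.015 m or height (world z) of stand above 0.006 m or angle between stand's own z axis and vertical above 0.06 rad).
It fails at once if the dish is shifted by more than 15 mm, lifted or tipped (distance of dish from where it was at the start of the episode above 0.015 m or height (world z) of dish above 0.052 m or angle between dish's own z axis and vertical above 0.2 rad).
It fails at once if the bottle, tip box or jar is shifted or lifted by more than 15 mm, or tipped (distance of any of bottle, tip_box, jar from where it was at the start of the episode above 0.015 m or angle between any of bottle, tip_box, jar's own z axis and vertical above 0.2 rad).
It also fails if it takes over 45 s, if anything falls off the work surface, if the arm or the gripper's body presses on something with over 40 N, if the wrist force passes 120 N, or if a joint passes its speed limit or range.

ROBOT

A 7-joint arm with a two-finger parallel gripper is mounted at the origin on the work surface. World frame = base frame: x ahead of the robot, y to its left, z up, the work surface at z = 0. Lengths are in mm, angles in rad, forces in N, time in s.
With the tool pointing down it reaches from about 400 to 850 mm from the base axis. Payload 4.5 kg.
Tool frame: the origin (TCP) lies at the very end of the fingers, on their centre line; the grasp point (between the pads) lies 19 mm behind it (bot.grasp_offset is the distance from the TCP to the grasp point, in mm); z points along the fingers, y is the line along which they close (so a half turn about z gives the same grasp; the last joint's range is limited). The gripper opens to 85 mm and grips with 20 to 120 N. Pads are 22 mm wide; open, the fingers measure 114 mm over their backs; the gripper's body (76 mm by 85 mm) begins 54 mm behind the grasp point. The pads swing forward as they close: fully open they stand 13 mm farther back than shut.
Start: joints at [1.279, 0.689, -0.195, 1.565, 0.157, 0.902, -0.215], TCP at [200.071, -592.137, 231.317] pointing down, gripper open.
Joint ranges: [-3.01, 3.01], [-0.46, 2.08], [-1.47, 1.51], [0.13, 2.56], [-1, 4.14], [0.04, 2.09], [-2.66, 2.66]. Speed limits (rad/s): [2.57, 2.57, 3.14, 3.14, 3.14, 3.14, 3.14].

INTERFACE

Orientations are given as a 3x3 rotation matrix whose columns are the frame's x, y, z axes.
In Python, from cell import bot, snapshot gives the robot as it stands. The module is installed in compiled form; this text tells all that it offers.
- The arm moves only by the tool jog_arm, never from a script. Its argument "deltas" is a list of rows, each an object with "delta_pos": the shift along the tool's x, y, z in mm, a list of three; "twist": the turn about the tool's z in degrees. In form: [{"delta_pos": [dx, dy, dz], "twist": twist}, ...]. A call has 1 to 20 rows; each row is the pose to reach, as a shift and turn from the pose commanded when the call began, along the tool's axes at that moment; what a row does not reach only later rows make up. A row lasts 1/12 s, in which the tool goes at most 41.7 mm and 7.16 degrees, less where a joint would pass 70% of its speed; a pose out of reach is approached as far as the arm can. A call with a gripper value outside its range is refused whole. "claw" is the gripper command: -1 is fully open, 1 is shut, values between are in proportion, set as the call begins (left out, the last holds). The fingers move at their own pace and stop on an object; "grip_force" is the grip in N (left out, the last holds). Time passes only in rows, so rows that repeat a pose let the fingers close. It gives the time, the measured TCP pose, the force, the opening and the grip force at its end, in the units of the state.
- bot.read_state(): the state, without advancing time (a new reading comes with each control period).
- snapshot(name): name is "scene" or "side" or "wrist"; returns a dict with "frame" (420x560x3 uint8, red, green, blue), "depth" (420x560 float32, mm along the optical axis (not along the pixel's ray), 0 where there is no reading), "K" (3x3 intrinsics, pixels), "dist" ([k1, k2, p1, p2, k3] as OpenCV has them; the pictures are not rectified), "rvec" (rotation vector, rad) and "tvec" (3), from world to camera coordinates, as OpenCV has them. Camera axes: x right, y down, z forward; pixel columns grow to the right and rows downward; lengths in mm; the calibration is good to about 2 mm. A picture is of the moment at which its call begins.
- bot.hand_in(): hands the job in; it is judged then, once.
The state is a dict: "clock": time; "joint_positions": joint angles; "joint_vel": joint speeds; "joint_efforts": joint torques, N m; "ee_pos": TCP position; "tcp_rot": TCP orientation; "force": force on the tool from outside, world axes, zero at the start; "ft_torque": the same for the moment, N m; "grip_width": opening from 0.0 (shut) to 1.0 (fully open); "finger_force": force on a finger pad.
Only numpy, scipy, OpenCV 4.12 (cv2) and the standard library are available. Lean on these libraries where they do the work, as an engineer would, in place of code of your own. Each camera call takes 0.05 s, during which the arm holds its last target. There are 200 camera calls.

## Working session

There is one attempt and no reset: what is moved stays moved. The work goes in short steps, Python scripts to look and compute and a tool call to move; the robot and the scene stay as the last step left them, time stands still between calls to the robot, and variables do not carry over. Pictures are saved under pics/ and viewed, at most 10 in all, crops included, and the job is handed in when it is done.

Besides the shell and the picture viewer there is one more tool, called after "Call:" by a JSON object that holds its "api" and its "payload". jog_arm: Moves the arm, as the interface text tells. Its arguments: {"type":"object","properties":{"deltas":{"type":"array"},"claw":{"type":"number"},"grip_force":{"type":"number"}},"required":["deltas"]}

```bash
mkdir -p pics; cat > h.py <<'E'
import numpy as np, cv2
from cell import bot, snapshot
def ray(s,uv,z):
    "pixels -> world points on plane z"
    uv=np.array(uv,float).reshape(-1,1,2)
    n=cv2.undistortPoints(uv,s["K"],np.array(s["dist"])).reshape(-1,2)
    R=cv2.Rodrigues(np.array(s["rvec"],float))[0];t=np.array(s["tvec"],float).ravel()
    d=np.c_[n,np.ones(len(n))]@R; c=-R.T@t
    return c+d*((z-c[2])/d[:,2])[:,None]
def proj(s,P):
    return cv2.projectPoints(np.array(P,float).reshape(-1,1,3),np.array(s["rvec"],float),np.array(s["tvec"],float),s["K"],np.array(s["dist"]))[0].reshape(-1,2)
def save(s,n): cv2.imwrite("pics/"+n,s["frame"][:,:,::-1])
E
python3 - <<'E'
from h import *
st=bot.read_state(); print(st["clock"],np.round(st["ee_pos"]),np.round(st["tcp_rot"],2))
ims=[]
for n in ["scene","side"]:
    s=snapshot(n); save(s,n+"0.png")
    R=cv2.Rodrigues(np.array(s["rvec"],float))[0];print(n,np.round(-R.T@np.ravel(s["tvec"])))
E
```

```text
0.0 [ 200. -592.  230.] [[ 0.95  0.32 -0.  ]
 [ 0.32 -0.95  0.  ]
 [-0.   -0.   -1.  ]]
scene [1138. -232.  962.]
side [ 559. -887.  994.]
```

View pics/scene0.png

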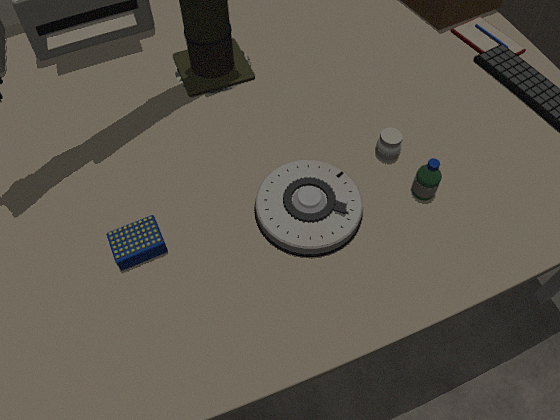

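View pics/side0.png

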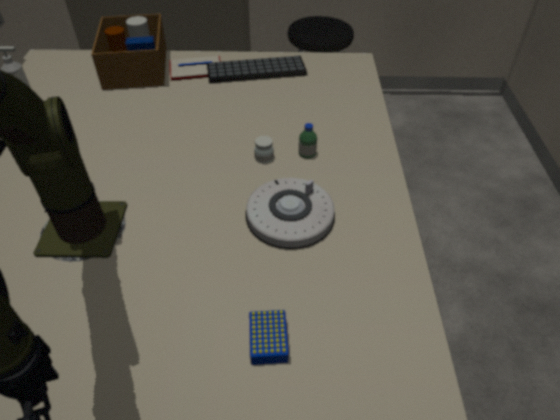

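The scene view shows the stand at about (309,203), its zero mark at (340,174), the lever at (341,207), the jar at (389,142), the bottle at (427,180) and the tip box at (137,242). Next I'll measure these.

```bash
python3 - <<'E'
from h import *
s=snapshot("scene"); f=s["frame"]; 
c=f[140:270,230:390]; cv2.imwrite("pics/crop1.png",cv2.resize(c[:,:,::-1],None,fx=5,fy=4.6,interpolation=cv2.INTER_CUBIC)[:598,:800])
hsv=cv2.cvtColor(f,cv2.COLOR_RGB2HSV)
# white top: bright, low saturation
m=((hsv[...,1]<45)&(hsv[...,2]>120)).astype(np.uint8); m[:140]=0;m[270:]=0;m[:,:240]=0;m[:,375:]=0
k=cv2.findContours(m,cv2.RETR_EXTERNAL,cv2.CHAIN_APPROX_NONE)[0]; k=max(k,key=cv2.contourArea)
P=ray(s,k.reshape(-1,2),40)[:,:2]; (x,y),r=cv2.minEnclosingCircle(P.astype(np.float32)); 
print("stand",x,y,r, cv2.fitEllipse(P.astype(np.float32)))
g=hsv[...,2].astype(int)
for n,uv,z in [("mark",(340,174),41),("lever",(341,207),70),("bottletop",(433,163),115),("jartop",(391,135),70),("tip",(137,238),50)]: print(n,ray(s,[uv],z).round())
E
```

```text
stand 582.8357543945312 58.867401123046875 121.71472930908203 ((583.788330078125, 56.9803466796875), (235.18301391601562, 240.2667694091797), 109.1518325805664)
mark [[543. 159.  41.]]
lever [[646. 108.  70.]]
bottletop [[643. 342. 115.]]
jartop [[499. 321.  70.]]
tip [[ 538. -339.   50.]]
```

View pics/crop1.png

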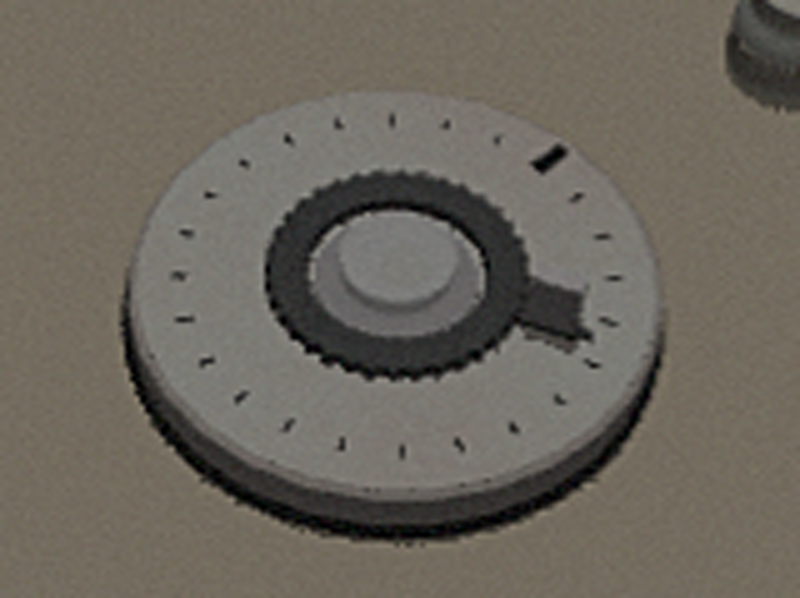

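Call:
{"api": "jog_arm", "payload": {"deltas": [{"delta_pos": [32,-24,2],"twist": 0},{"delta_pos": [64,-48,4],"twist": 0},{"delta_pos": [97,-72,6],"twist": 0},{"delta_pos": [129,-96,8],"twist": 0},{"delta_pos": [162,-120,10],"twist": 0},{"delta_pos": [194,-144,12],"twist": 0},{"delta_pos": [226,-168,14],"twist": 0},{"delta_pos": [259,-192,16],"twist": 0},{"delta_pos": [291,-216,18],"twist": 0},{"delta_pos": [323,-240,20],"twist": 0},{"delta_pos": [356,-265,22],"twist": 0},{"delta_pos": [388,-289,24],"twist": 0},{"delta_pos": [420,-313,26],"twist": 0},{"delta_pos": [453,-337,28],"twist": 0},{"delta_pos": [485,-361,30],"twist": 0},{"delta_pos": [518,-385,30],"twist": 0},{"delta_pos": [550,-409,30],"twist": 0},{"delta_pos": [582,-433,30],"twist": 0},{"delta_pos": [615,-457,30],"twist": 0},{"delta_pos": [647,-481,30],"twist": 0}], "claw": 1, "grip_force": 20}}

```text
clock: 1.82
ee_pos: [659.7, 72.6, 201.0]
tcp_rot: [[0.947, 0.32, -0.0], [0.32, -0.947, -0.0], [-0.001, 0.0, -1.0]]
force: [0.2, -0.6, 0.5]
grip_width: -0.001
finger_force: 0.0
```

```bash
python3 - <<'E'
from h import *
st=bot.read_state(); print(st["clock"],np.round(st["ee_pos"],1),np.round(st["tcp_rot"],3),st["joint_positions"],st["grip_width"])
s=snapshot("wrist"); save(s,"w1.png"); np.save("w1.npy",s,allow_pickle=True)
E
```

```text
1.8167 [659.7  72.6 201. ] [[ 0.947  0.32  -0.   ]
 [ 0.32  -0.947 -0.   ]
 [-0.001  0.    -1.   ]] [-0.14077685  0.7726363  -0.07394267  1.47172325  0.06598413  0.90016658
 -1.47940434] -0.0012321154481251208
```

View pics/w1.png

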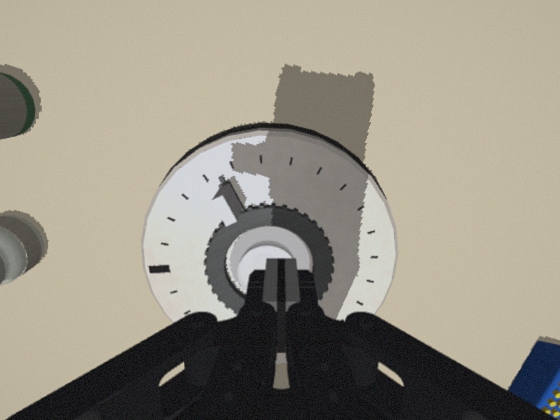

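The wrist view shows the lever blade from about (233,205), the pointer end at about (222,179), the zero mark at (159,269), and ticks around the rim.

```bash
python3 - <<'E'
from h import *
from scipy.optimize import least_squares
s=np.load("w1.npy",allow_pickle=True).item()
g=cv2.cvtColor(s["frame"],cv2.COLOR_RGB2GRAY)
# refine the ticks: darkness centroids in small windows around the seen positions
def cen(u,v,h=6):
    w=g[v-h:v+h+1,u-h:u+h+1].astype(float); d=np.clip(np.median(w)-25-w,0,None); yy,xx=np.mgrid[v-h:v+h+1,u-h:u+h+1]
    return (xx*d).sum()/d.sum(),(yy*d).sum()/d.sum()
T=[(170,292),(167,245),(171,219),(187,196),(261,159),(291,161),(318,171),(343,187),(371,232),(374,257)]
P=ray(s,[cen(*t) for t in T],40)[:,:2]
r=least_squares(lambda p:np.hypot(*(P-p[:2]).T)-p[2],[583,57,101]); c=r.x[:2]; print("centre",r.x.round(1),r.fun.round(1))
for n,uv,z in [("mark",cen(159,269,11),40),("pointer",(222,179),41),("foot in",(238,212),50)]:
    p=ray(s,[uv],z)[0][:2]-c; print(n,uv,p.round(1),np.hypot(*p).round(1),np.degrees(np.arctan2(p[1],p[0])).round(1))
c1=s["frame"][130:290,140:300]; cv2.imwrite("pics/c2.png",cv2.resize(c1[:,:,::-1],None,fx=3.7,fy=3.7,interpolation=cv2.INTER_CUBIC))
E
```

```text
centre [585.3  58.5 101. ] [ 0.   0.1 -0.1 -0.1  0.   0.   0.1 -0.  -0.1  0.1]
mark (np.float64(158.9026499443714), np.float64(268.68397896227367)) [-40.9  99.5] 107.6 112.4
pointer (222, 179) [65.4 65.2] 92.4 44.9
foot in (238, 212) [43.6 42.8] 61.1 44.5
```

View pics/c2.png

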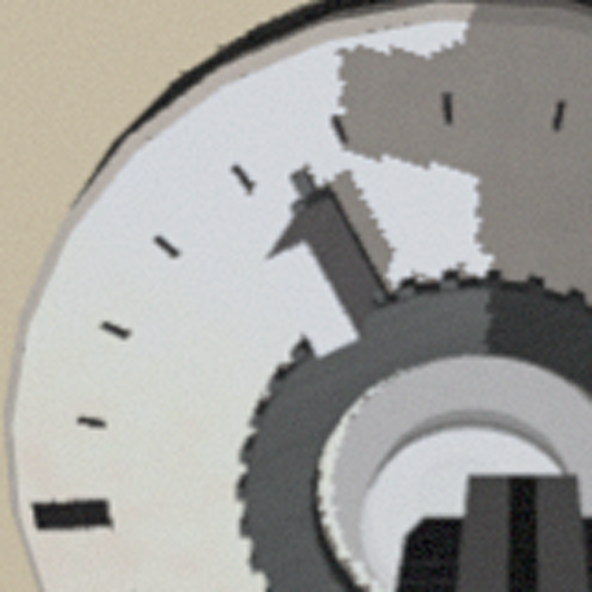

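Call:
{"api": "jog_arm", "payload": {"deltas": [{"delta_pos": [10,-10,20],"twist": -6},{"delta_pos": [10,-10,45],"twist": -13},{"delta_pos": [10,-10,75],"twist": -20},{"delta_pos": [10,-10,105],"twist": -26},{"delta_pos": [10,-10,128],"twist": -26},{"delta_pos": [10,-10,138],"twist": -26},{"delta_pos": [10,-10,141],"twist": -26},{"delta_pos": [10,-10,141],"twist": -26}]}}

```text
clock: 2.53
ee_pos: [665.2, 83.2, 60.1]
tcp_rot: [[0.711, 0.703, -0.001], [0.703, -0.711, -0.0], [-0.001, -0.0, -1.0]]
force: [1.0, -1.1, 0.0]
grip_width: 0.001
finger_force: 0.0
```

```bash
cat >> h.py <<'E'
C=np.array([585.3,58.5])
def rep():
    st=bot.read_state(); R=np.array(st["tcp_rot"]); d=np.array(st["ee_pos"])[:2]-C
    print(round(st["clock"],2),np.round(st["ee_pos"],1),"yaw",np.degrees(np.arctan2(R[1,0],R[0,0])).round(2),"r",np.hypot(*d).round(1),"phi",np.degrees(np.arctan2(d[1],d[0])).round(1),"F",np.round(st["force"],2))
E
python3 - <<'E'
from h import *
rep(); s=snapshot("wrist"); save(s,"w2.png")
E
```

```text
2.53 [665.2  83.2  60.1] yaw 44.64 r 83.6 phi 17.2 F [ 0.96 -1.09  0.02]
```

View pics/w2.png

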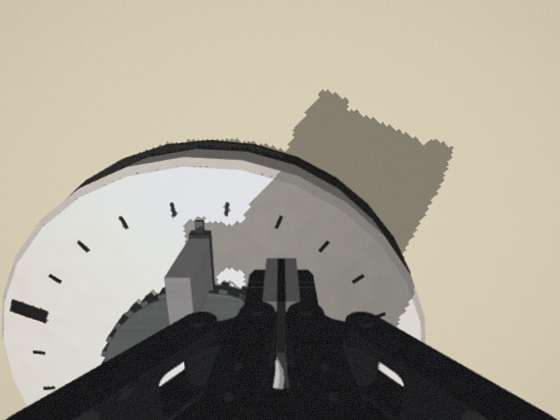

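The lever blade is left of the fingers, at about (190,280), with its pointer at (199,225). The gap lies along the tool's −y.

Call:
{"api": "jog_arm", "payload": {"deltas": [{"delta_pos": [0,-2,0],"twist": 0},{"delta_pos": [0,-4,0],"twist": 0},{"delta_pos": [0,-6,0],"twist": 0},{"delta_pos": [0,-8,0],"twist": 0},{"delta_pos": [0,-10,0],"twist": 0},{"delta_pos": [0,-12,0],"twist": 0},{"delta_pos": [0,-14,0],"twist": 0},{"delta_pos": [0,-16,0],"twist": 0},{"delta_pos": [0,-18,0],"twist": 0},{"delta_pos": [0,-20,0],"twist": 0},{"delta_pos": [0,-22,0],"twist": 0},{"delta_pos": [0,-24,0],"twist": 0},{"delta_pos": [0,-24,0],"twist": 0}]}}

```text
clock: 3.67
ee_pos: [648.6, 100.4, 60.3]
tcp_rot: [[0.711, 0.703, 0.001], [0.703, -0.711, -0.0], [0.0, 0.001, -1.0]]
force: [1.3, -0.3, -0.1]
grip_width: -0.001
finger_force: 0.5
```

```bash
python3 - <<'E'
from h import *
rep(); s=snapshot("wrist"); save(s,"w3.png")
E
```

```text
3.67 [648.6 100.4  60.3] yaw 44.68 r 75.9 phi 33.5 F [ 1.33 -0.33 -0.06]
```

View pics/w3.png

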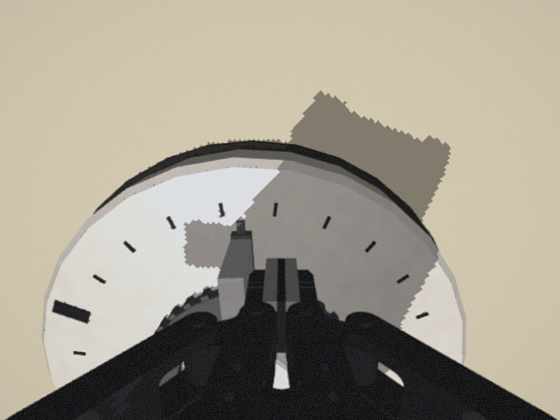

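The fingers are just reaching the blade. The pointer end is at (240,224), between the ticks at (222,210) and (275,209).

```bash
cat >> h.py <<'E'
def ang(s,uv,z=41):
    p=ray(s,[uv],z)[0][:2]-C; return np.hypot(*p).round(1),np.degrees(np.arctan2(p[1],p[0])).round(2)
E
python3 - <<'E'
from h import *
s=snapshot("wrist"); print(ang(s,(240,222)),ang(s,(222,210),40),ang(s,(275,209),40),ang(s,(71,311),40))
E
```

```text
(np.float64(94.0), np.float64(47.34)) (np.float64(100.7), np.float64(52.15)) (np.float64(101.2), np.float64(37.36)) (np.float64(107.6), np.float64(112.05))
```

```bash
cat >> h.py <<'E'
def arc(alphas):
    st=bot.read_state(); R=np.array(st["tcp_rot"])[:2,:2]; o=np.array(st["ee_pos"])[:2]-C
    for a in alphas:
        t=np.radians(a); Q=np.array([[np.cos(t),-np.sin(t)],[np.sin(t),np.cos(t)]])
        print(a,np.round(R.T@(Q@o-o),1))
E
python3 -c "
from h import *
arc([2,5,8,11,14,17,20,23,26,29,32,35,38,41,44,47,50,52])"
```

```text
2 [ 0.5 -2.6]
5 [ 1.  -6.5]
8 [  1.3 -10.5]
11 [  1.4 -14.5]
14 [  1.3 -18.4]
17 [  1.  -22.4]
20 [  0.5 -26.3]
23 [ -0.2 -30.3]
26 [ -1.1 -34.1]
29 [ -2.2 -37.9]
32 [ -3.5 -41.7]
35 [ -5.  -45.4]
38 [ -6.7 -48.9]
41 [ -8.6 -52.4]
44 [-10.7 -55.8]
47 [-12.9 -59.1]
50 [-15.3 -62.3]
52 [-17.  -64.3]
```

Call:
{"api": "jog_arm", "payload": {"deltas": [{"delta_pos": [0.5,-2.6,0],"twist": -2},{"delta_pos": [1,-6.5,0],"twist": -5},{"delta_pos": [1.3,-10.5,0],"twist": -8},{"delta_pos": [1.4,-14.5,0],"twist": -11},{"delta_pos": [1.3,-18.4,0],"twist": -14},{"delta_pos": [1,-22.4,0],"twist": -17},{"delta_pos": [0.5,-26.3,0],"twist": -20},{"delta_pos": [-0.2,-30.3,0],"twist": -23},{"delta_pos": [-1.1,-34.1,0],"twist": -26},{"delta_pos": [-2.2,-37.9,0],"twist": -29},{"delta_pos": [-3.5,-41.7,0],"twist": -32},{"delta_pos": [-5,-45.4,0],"twist": -35},{"delta_pos": [-6.7,-48.9,0],"twist": -38},{"delta_pos": [-8.6,-52.4,0],"twist": -41},{"delta_pos": [-10.7,-55.8,0],"twist": -44},{"delta_pos": [-12.9,-59.1,0],"twist": -47},{"delta_pos": [-15.3,-62.3,0],"twist": -50},{"delta_pos": [-17,-64.3,0],"twist": -52},{"delta_pos": [-17,-64.3,0],"twist": -52}]}}

```text
clock: 5.35
ee_pos: [590.8, 135.0, 60.4]
tcp_rot: [[-0.119, 0.993, -0.0], [0.993, 0.119, 0.001], [0.001, 0.0, -1.0]]
force: [1.3, 0.5, 0.6]
grip_width: 0.002
finger_force: 0.3
```

```bash
python3 - <<'E'
from h import *
rep(); s=snapshot("wrist"); save(s,"w4.png"); np.save("w4.npy",s,allow_pickle=True)
E
```

```text
5.35 [590.8 135.   60.4] yaw 96.82 r 76.7 phi 85.9 F [1.28 0.49 0.6 ]
```

View pics/w4.png

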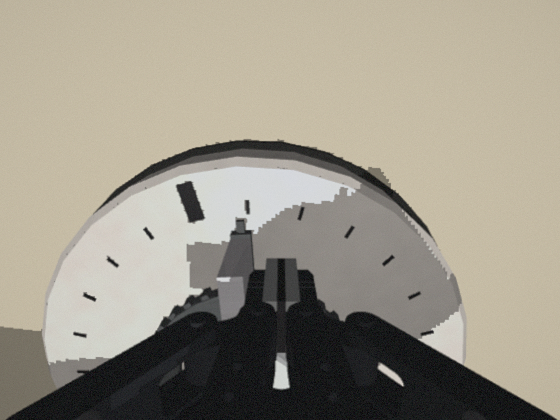

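The pointer end is at (240,219), the mark spans (178,183) to (203,220), and the 97° tick is at (247,207).

```bash
python3 - <<'E'
from h import *
s=np.load("w4.npy",allow_pickle=True).item()
p=ang(s,(240,219)); m=ang(s,(190,201.5),40); print(p,m,ang(s,(247,207),40),ang(s,(301,213),40)); 
d=m[1]-p[1]; print(d); arc([2,4,6,8,10,d-2,d-1,d])
E
```

```text
(np.float64(95.8), np.float64(99.86)) (np.float64(108.4), np.float64(112.49)) (np.float64(101.5), np.float64(97.7)) (np.float64(101.5), np.float64(82.62))
12.629999999999995
2 [ 0.5 -2.6]
4 [ 0.8 -5.3]
6 [ 1.1 -7.9]
8 [  1.3 -10.6]
10 [  1.4 -13.2]
10.629999999999995 [  1.4 -14.1]
11.629999999999995 [  1.4 -15.4]
12.629999999999995 [  1.3 -16.7]
```

Call:
{"api": "jog_arm", "payload": {"deltas": [{"delta_pos": [0.5,-2.6,0],"twist": -2},{"delta_pos": [0.8,-5.3,0],"twist": -4},{"delta_pos": [1.1,-7.9,0],"twist": -6},{"delta_pos": [1.3,-10.6,0],"twist": -8},{"delta_pos": [1.4,-13.2,0],"twist": -10},{"delta_pos": [1.4,-14.8,0],"twist": -11.2},{"delta_pos": [1.3,-16,0],"twist": -12.1},{"delta_pos": [1.3,-16.4,0],"twist": -12.4},{"delta_pos": [1.3,-16.4,0],"twist": -12.4},{"delta_pos": [1.3,-16.4,0],"twist": -12.4}]}}

```text
clock: 6.23
ee_pos: [574.6, 133.3, 60.2]
tcp_rot: [[-0.327, 0.945, -0.0], [0.945, 0.327, -0.0], [-0.0, -0.0, -1.0]]
force: [1.1, 0.8, -0.7]
grip_width: -0.005
finger_force: 0.7
```

```bash
python3 - <<'E'
from h import *
rep(); s=snapshot("wrist"); np.save("w5.npy",s,allow_pickle=True)
c=s["frame"][160:260,180:310]; cv2.imwrite("pics/w5.png",cv2.resize(c[:,:,::-1],None,fx=6,fy=6,interpolation=cv2.INTER_CUBIC))
E
```

```text
6.23 [574.6 133.3  60.2] yaw 109.06 r 75.6 phi 98.1 F [ 1.09  0.82 -0.68]
```

View pics/w5.png

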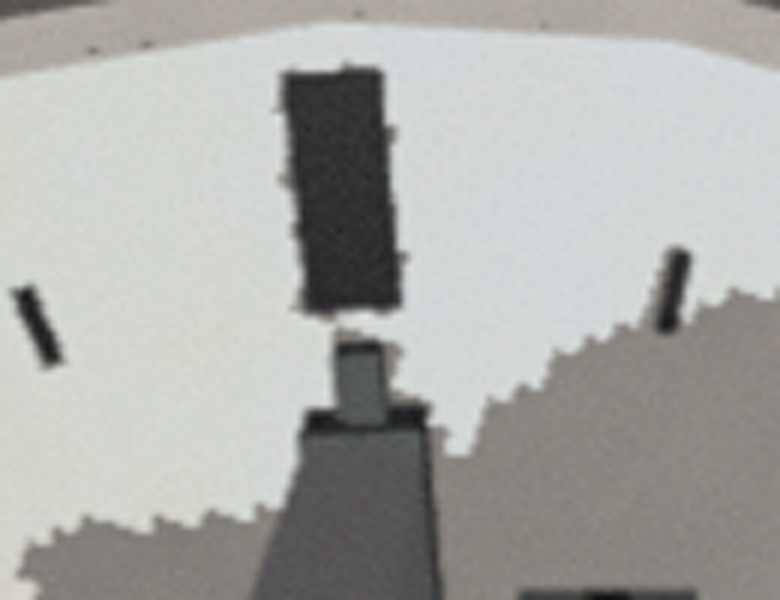

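The crop shows the pointer end at (360,340). The mark's centre line extends to (356,340), so the offset is about 0.3 mm. I'll back off along +y, then go up.

Call:
{"api": "jog_arm", "payload": {"deltas": [{"delta_pos": [0,3,0],"twist": 0},{"delta_pos": [0,8,0],"twist": 0},{"delta_pos": [0,15,0],"twist": 0},{"delta_pos": [0,20,0],"twist": 0},{"delta_pos": [0,20,-20],"twist": 0},{"delta_pos": [0,20,-55],"twist": 0},{"delta_pos": [0,20,-95],"twist": 0},{"delta_pos": [0,20,-130],"twist": 0},{"delta_pos": [0,20,-150],"twist": 0},{"delta_pos": [0,20,-150],"twist": 0},{"delta_pos": [0,20,-150],"twist": 0},{"delta_pos": [0,20,-150],"twist": 0}]}}

```text
clock: 7.28
ee_pos: [593.2, 139.5, 209.3]
tcp_rot: [[-0.326, 0.945, -0.002], [0.945, 0.326, -0.001], [-0.0, -0.002, -1.0]]
force: [0.5, -0.3, -0.5]
grip_width: 0.0
finger_force: 0.0
```

```bash
python3 - <<'E'
from h import *
rep(); s=snapshot("wrist"); np.save("w6.npy",s,allow_pickle=True)
c=s["frame"][80:380,150:450]; cv2.imwrite("pics/w6.png",cv2.resize(c[:,:,::-1],None,fx=2,fy=2,interpolation=cv2.INTER_CUBIC))
E
```

```text
7.28 [593.2 139.5 209.3] yaw 109.05 r 81.4 phi 84.4 F [ 0.5  -0.31 -0.48]
```

View pics/w6.png

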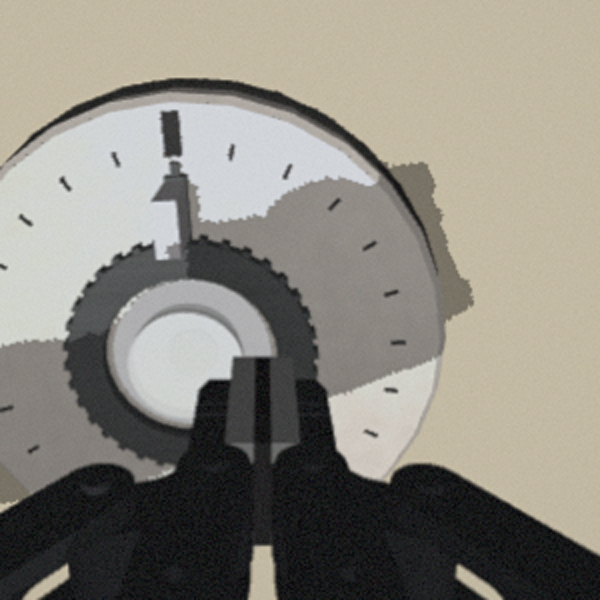

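The pointer end at (175,163) lines up with the mark, which spans (170,111) to (173,157). The dish is still on the window and the arm is clear.

```bash
python3 -c "
from h import *
print(bot.hand_in())"
```

```text
the job is handed in; nothing more can be done
None
```

I pushed the lever anticlockwise about 67° by its side face until the pointer stood at the long zero mark (about 0.3 mm off in the close-up), then backed the arm clear and handed the job in; no verdict was returned.

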